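# Put the grinding laps away by size

### The arm

A 6-joint arm with a two-finger parallel gripper is mounted at the origin on the work surface. World frame = base frame: x ahead of the robot, y to its left, z up, the work surface at z = 0. Lengths are in mm, angles in rad, forces in N, time in s.
With the tool pointing down it reaches from about 400 to 925 mm from the base axis. Payload 12.5 kg.
Tool frame: the origin (TCP) lies on the centre line of the jaws, within the pads' length; the fingertips stand 14 mm ahead of it and the grasp point (between the pads) lies 5 mm behind it; z points along the fingers, x is the direction in which the jaws open and shut, and the axes are right-handed (so a half turn about z gives the same grasp; the last joint's range is limited). The gripper opens to 95 mm and grips with 3 to 60 N. Pads are 20 mm wide; open, the fingers measure 119 mm over their backs; the gripper's body (75 mm by 180 mm) begins 59 mm behind the grasp point.
Start: joints at [1.002, 0.491, 1.559, -0, 1.092, -0.106], TCP at [279.021, 559.279, 228.661] pointing down, gripper open.
Joint ranges: [-3.1, 3.1], [-0.84, 2.19], [0.05, 2.79], [-1.13, 4.28], [0.06, 2.93], [-2.69, 2.69]. Speed limits (rad/s): [2.22, 2.22, 2.79, 3.14, 3.14, 3.14].

### API

Orientations are given as [roll, pitch, yaw] about the fixed x, y, z axes, in that order (R = Rz(yaw) Ry(pitch) Rx(roll)).
In Python, from cell import state, read_camera, job_done gives the robot as it stands.
- The arm moves only by the shell command python3 -m handwheel 'ROWS'. ROWS is JSON, a list of rows, each an object of numbers: "hand": the finger opening in m, from 0 to 0.0951; "x", "y", "z": the shift along the world's x, y, z in m; "spin": the turn about the world's z in units of 5 degrees (1.0 is 5 degrees). In form: [{"hand": .., "x": .., "y": .., "z": .., "spin": ..}, ...]. A call has 1 to 20 rows; each row is the pose to reach, as a shift and turn from the pose commanded when the call began; what a row does not reach only later rows make up. A row lasts 1/12 s, in which the tool goes at most 41.7 mm and 7.16 degrees, less where a joint would pass 70% of its speed; a pose out of reach is approached as far as the arm can. A call with a gripper value outside its range is refused whole. The fingers move at their own pace and stop on an object; the grip force is fixed at half the most. Time passes only in rows, so rows that repeat a pose let the fingers close. It gives the time, the measured TCP pose, the force and the opening at its end, in the units of the state.
- state(): the state, without advancing time (a new reading comes with each control period).
- read_camera(name): name is "scene" or "top" or "wrist"; returns a dict with "img" (400x640x3 uint8, red, green, blue), "fx", "fy", "cx", "cy" (pixels), "T" (4x4, takes a point from camera to world coordinates). Camera axes: x right, y down, z forward; pixel columns grow to the right and rows downward; lengths in mm; the calibration is good to about 2 mm. A picture is of the moment at which its call begins. There is no depth.
- job_done(): hands the job in, once; it reports no verdict.
The state is a dict: "t": time; "joints": joint angles; "qvel": joint speeds; "tau": joint torques, N m; "eef_pos": TCP position; "tcp_rot": TCP orientation; "ft_force": force on the tool from outside, world axes, zero at the start; "moment": the same for the moment, N m; "opening": opening from 0.0 (shut) to 1.0 (fully open).
Only numpy, scipy, OpenCV 4.12 (cv2) and the standard library are available. Lean on these libraries where they do the work, as an engineer would, in place of code of your own. Each camera call takes 0.05 s, during which the arm holds its last target. There are 200 camera calls.

### The job

Put the three loose iron grinding laps away in their case. Prise up its clear dust cover with the cranked scraper, blade under the front lip, tip the cover right back so that it stands open, and slide each lap along the bench, without lifting it, into the row made for its size until all of it is inside, in front of its stored twin. Finish with the cover open, the scraper lying flat on the bench outside the case, and the bottle, jar and brush left as they were.

Things in the scene. Friction and masses are not known exactly. Their poses are not given: they have to be found in the camera images.
- case: Lap case: a low floorless frame of pale wood screwed to the bench, 372 mm wide (y), 217 mm deep (x), walls 12 mm thick, 30 mm high, open on the robot's side. Origin on the bench at the middle of its open mouth; +x points into the case, +y left along the mouth. Three rows side by side in it, pitch 116 mm; the bench is their floor. Cover's hinge line: x = 217 mm, z = 31 mm.
- cover: Clear acrylic dust cover hinged at the case's back, shut at first, axes as the case's, 374 mm wide, 225 mm deep, 4 mm thick, top 36 mm up. Its front lip, as thick, with a bright metal strip, hangs to 8 mm above the bench and bars the rows. Origin: middle of the lip's bottom edge, 6 mm in front of the case's mouth when shut. Opens 100 deg; stiff hinge stays anywhere, 2.5 N at the lip lifts it.
- knife: Cranked scraper, 0.14 kg, 200 mm long, lying flat. Origin on the bench under the grip point of its flat-sided wooden handle; +x points to the blade. Handle 24 mm wide, 2 to 24 mm above the bench, from x = -70 to +25 mm; beyond the crank a stiff flat blade, 34 mm wide, 2 mm thick, lies on the bench from x = 55 to its tip at 129 mm.
- knife_tip (a point): Middle of the scraper blade's front edge, 1 mm above its underside.
- row_small: The row for the 60 mm laps: the channel, 70 mm wide, between two brown wooden rails 10 mm high whose round noses stand 16 mm behind the case's mouth line, closed at x = 205 mm. Origin on the bench at the middle of the row's mouth, on that line; +x into the row. Which row lies left, middle or right changes. A stored lap of the same size lies at its back end.
- row_medium: The row for the 75 mm laps: the channel, 85 mm wide, between two brown wooden rails 10 mm high whose round noses stand 16 mm behind the case's mouth line, closed at x = 205 mm. Origin on the bench at the middle of the row's mouth, on that line; +x into the row. Which row lies left, middle or right changes. A stored lap of the same size lies at its back end.
- row_large: The row for the 90 mm laps: the channel, 100 mm wide, between two brown wooden rails 10 mm high whose round noses stand 16 mm behind the case's mouth line, closed at x = 205 mm. Origin on the bench at the middle of the row's mouth, on that line; +x into the row. Which row lies left, middle or right changes. A stored lap of the same size lies at its back end.
- lap_small: Loose cast-iron grinding lap to be put away: plain dark disc 60 mm in diameter, 20 mm thick, about 0.4 kg, grooved face up, on the bench in front of the case. Origin at the centre of its underside.
- lap_medium: Loose cast-iron grinding lap to be put away: plain dark disc 75 mm in diameter, 20 mm thick, about 0.62 kg, grooved face up, on the bench in front of the case. Origin at the centre of its underside.
- lap_large: Loose cast-iron grinding lap to be put away: plain dark disc 90 mm in diameter, 20 mm thick, about 0.9 kg, grooved face up, on the bench in front of the case. Origin at the centre of its underside.
- mate_small: Stored lap, 60 mm in diameter, 20 mm thick, at the back of its row. Origin at the centre of its underside.
- mate_medium: Stored lap, 75 mm in diameter, 20 mm thick, at the back of its row. Origin at the centre of its underside.
- mate_large: Stored lap, 90 mm in diameter, 20 mm thick, at the back of its row. Origin at the centre of its underside.
- water_bottle: Green bottle, 64 mm in diameter, 200 mm tall, standing left of the case. Origin at its underside. Bystander.
- powder_jar: White jar, 72 mm in diameter, 75 mm tall, standing right of the case. Origin at its underside. Bystander.
- brush: Flat brush with a wooden handle, 200 mm long, lying on the bench at the left. Origin about its middle. Bystander.
Not all that is in view belongs to the job. Leave any green or red look-alike of the lap_medium alone. Leave any turquoise look-alike of the lap_large alone.

How it is judged:
By the outcome, as a careful person would: the job done as asked, in the order asked, and still so for the second after the job is handed in, with the robot touching nothing.
It also fails if it takes over 72 s, if anything falls off the work surface, if the arm or the gripper's body presses on something with over 40 N, if the wrist force passes 120 N, or if a joint passes its speed limit or range.

## Working session

There is one attempt and no reset: what is moved stays moved. The work goes in short steps, Python scripts to look and compute and a shell command to move; the robot and the scene stay as the last step left them, time stands still between calls to the robot, and variables do not carry over. Pictures are saved under pics/ and viewed, about 8 in all and at most 12, crops included, and the job is handed in when it is done.

```bash
mkdir -p pics; ls; cat > h.py <<'E'
import numpy as np, cv2
from cell import state, read_camera, job_done
def snap(n,f,crop=None,scale=1):
    c=read_camera(n); im=c["img"][:,:,::-1].copy()
    if crop: x0,y0,x1,y1=crop; im=im[y0:y1,x0:x1]
    if scale!=1: im=cv2.resize(im,None,fx=scale,fy=scale,interpolation=cv2.INTER_CUBIC)
    cv2.imwrite("pics/"+f,im); np.savez("pics/"+f[:-4]+".npz",**c); return c
def pix(c,u,v,z=0):
    d=c["T"][:3,:3]@np.array([(u-c["cx"])/c["fx"],(v-c["cy"])/c["fy"],1]); o=c["T"][:3,3]
    return np.round(o+d*(z-o[2])/d[2],1)
def proj(c,p):
    q=np.linalg.inv(c["T"])@np.append(np.array(p,float),1); return np.round([c["fx"]*q[0]/q[2]+c["cx"],c["fy"]*q[1]/q[2]+c["cy"]],1)
E
python3 - <<'E'
from h import *
print(state())
for n in("top","scene"):
    c=snap(n,n+"1.png",scale=1.25); print(n,c["fx"],c["T"].round(2).tolist())
E
```

```text
pics
{'t': 0.0, 'joints': array([ 1.00238994e+00,  4.91537908e-01,  1.55946661e+00,  2.18139545e-05,
        1.09167555e+00, -1.05614488e-01]), 'qvel': array([ 0.00018167,  0.00078144,  0.00241519, -0.00029744,  0.00032035,
       -0.00175866]), 'tau': array([ 7.80684186e-04, -6.12633634e+01, -2.58186400e+01,  6.93103625e-02,
        4.80963592e-02, -7.99474287e-05]), 'eef_pos': array([278.88845361, 559.06881878, 228.06927842]), 'tcp_rot': array([-3.14145878e+00,  1.07931138e-03,  1.10799443e+00]), 'ft_force': array([-0.35236344,  0.02453001, -0.39720107]), 'moment': array([ 0.04486612, -0.02307549, -0.0273819 ]), 'opening': 0.9993740399878568}
top 479.9980844272184 [[-0.01, -1.0, 0.05, 439.53], [-1.0, 0.01, -0.01, 24.28], [0.01, -0.05, -1.0, 1525.18], [0.0, 0.0, 0.0, 1.0]]
scene 368.22916674931764 [[-0.45, 0.55, -0.7, 1235.45], [0.89, 0.27, -0.36, 398.92], [-0.01, -0.79, -0.62, 669.93], [0.0, 0.0, 0.0, 1.0]]
```

View pics/top1.png

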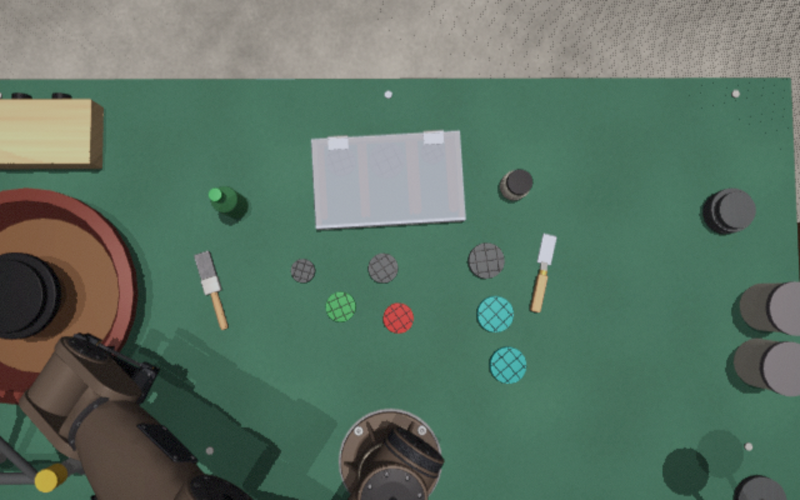

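View pics/scene1.png

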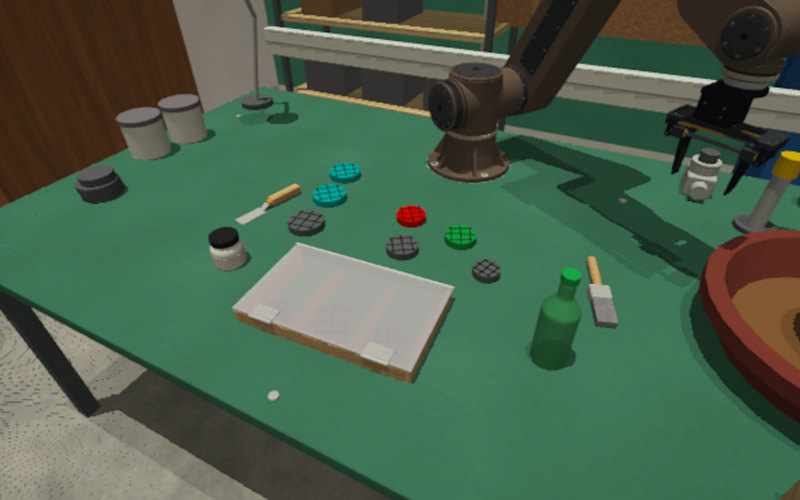

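The top view shows the shut case at about (312–465, 130–228). The small, medium and large loose laps are at (303,271), (383,268) and (487,261), the scraper is at (543,272) with its blade away from the robot, and the decoys lie nearer the robot. I'll enlarge this area.

```bash
python3 - <<'E'
from h import *
im=cv2.imread("pics/top1.png"); c=dict(np.load("pics/top1.npz"))
b=c["img"][:,:,::-1][95:270,225:455]
b=cv2.convertScaleAbs(cv2.resize(b,None,fx=3.4,fy=3.4,interpolation=cv2.INTER_CUBIC),alpha=1.2)
cv2.imwrite("pics/topcrop.png",b)
E
```

```text
(no output)
```

View pics/topcrop.png

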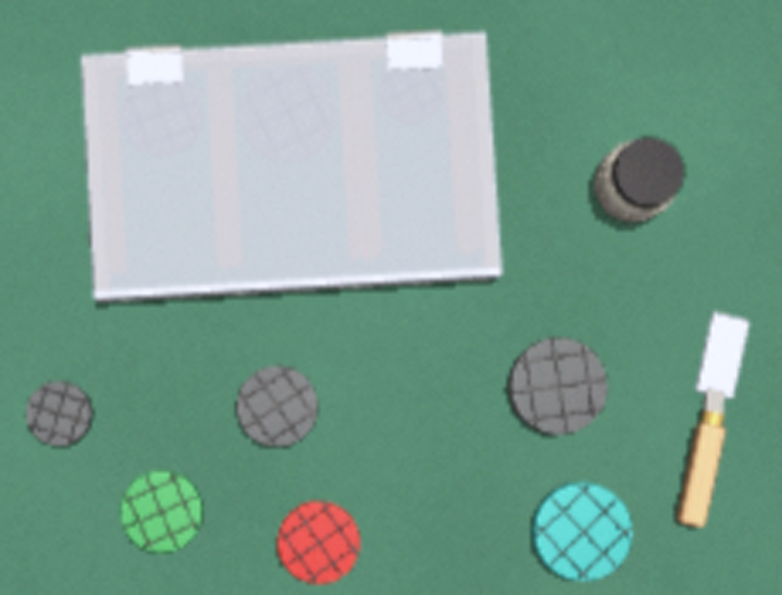

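Left row is medium, middle is large, right is small (judging by the stored twins). Laps in the crop: small (59,414), medium (278,406), large (558,387). Scraper tip is at (730,316), handle butt at (692,524).

```bash
python3 - <<'E'
from h import *
c=dict(np.load("pics/top1.npz"))
P=lambda n,x,y,z:print(n,pix(c,(x+.5)/3.4-.5+225,(y+.5)/3.4-.5+95,z)[:2])
for n,x,y,z in[("FL",95,296,36),("FR",501,273,36),("BL",82,56,36),("BR",487,33,36),("small",59,414,20),("med",278,406,20),("large",558,387,20),
 ("tipL",714,313,2),("tipR",748,320,2),("blbackL",697,390,2),("blbackR",733,396,2),("buttL",679,523,24),("buttR",704,527,24),("handfrontL",699,425,24),("handfrontR",723,429,24),("matM",163,113,20),("matL",290,112,20),("matS",412,88,20),("green",162,512,20),("red",319,543,20),("turq",583,531,20),("jar",648,172,75),("railML front",228,266,10),("rail LS front",365,258,10),("rail R",471,250,10)]:P(n,x,y,z)
E
```

```text
FL [582.8 180.2]
FR [ 602. -192.]
BL [804.9 192.1]
BR [ 825. -182.]
small [475.4 215. ]
med [481.6  13.2]
large [ 497.6 -245.7]
tipL [ 567.  -396.7]
tipR [ 560.2 -428.5]
blbackL [ 494.8 -379.3]
blbackR [ 488.9 -412.9]
buttL [ 371.8 -354.5]
buttR [ 368.  -377.4]
handfrontL [ 461.7 -374.6]
handfrontR [ 457.9 -396.7]
matM [754.9 118.6]
matL [7.553e+02 4.000e-01]
matS [ 777.4 -113.5]
green [384.8 120.4]
red [355.5 -23.7]
turq [ 364.9 -266.8]
jar [ 688.1 -319.7]
railML front [612.7  59. ]
rail LS front [619.5 -68.9]
rail R [ 626.6 -168. ]
```

```bash
python3 -m handwheel '[{"hand":0.06,"x":0.02,"y":-0.04,"z":0,"spin":0.6},{"hand":0.06,"x":0.04,"y":-0.08,"z":0,"spin":1.6},{"hand":0.06,"x":0.06,"y":-0.115,"z":0,"spin":2.6},{"hand":0.06,"x":0.08,"y":-0.15,"z":0,"spin":2.6},{"hand":0.06,"x":0.1,"y":-0.185,"z":0,"spin":2.6},{"hand":0.06,"x":0.12,"y":-0.22,"z":0,"spin":2.6},{"hand":0.06,"x":0.14,"y":-0.255,"z":0,"spin":2.6},{"hand":0.06,"x":0.16,"y":-0.29,"z":0,"spin":2.6},{"hand":0.06,"x":0.18,"y":-0.325,"z":0,"spin":2.6},{"hand":0.06,"x":0.19,"y":-0.36,"z":0,"spin":2.6},{"hand":0.06,"x":0.2,"y":-0.4,"z":0,"spin":2.6},{"hand":0.06,"x":0.2,"y":-0.44,"z":0,"spin":2.6},{"hand":0.06,"x":0.2,"y":-0.48,"z":0,"spin":2.6},{"hand":0.06,"x":0.2,"y":-0.52,"z":0,"spin":2.6},{"hand":0.06,"x":0.2,"y":-0.56,"z":0,"spin":2.6},{"hand":0.06,"x":0.2,"y":-0.6,"z":0,"spin":2.6},{"hand":0.06,"x":0.2,"y":-0.64,"z":0,"spin":2.6},{"hand":0.06,"x":0.2,"y":-0.68,"z":0,"spin":2.6},{"hand":0.06,"x":0.2,"y":-0.72,"z":0,"spin":2.6},{"hand":0.06,"x":0.19,"y":-0.76,"z":0,"spin":2.6}]'
```

```text
t: 1.77
eef_pos: [469.4, -202.9, 228.5]
tcp_rot: [3.141, -0.0, 1.335]
ft_force: [1.1, -1.0, 1.1]
opening: 0.633
```

```bash
python3 -m handwheel '[{"hand":0.06,"x":-0.005,"y":-0.04,"z":0,"spin":0},{"hand":0.06,"x":-0.01,"y":-0.08,"z":0,"spin":0},{"hand":0.06,"x":-0.015,"y":-0.12,"z":0,"spin":0},{"hand":0.06,"x":-0.02,"y":-0.16,"z":-0.01,"spin":0},{"hand":0.06,"x":-0.022,"y":-0.182,"z":-0.03,"spin":0},{"hand":0.06,"x":-0.022,"y":-0.182,"z":-0.03,"spin":0},{"hand":0.06,"x":-0.022,"y":-0.182,"z":-0.03,"spin":0}]'
python3 - <<'E'
from h import *
c=snap("wrist","w1.png",scale=1.25);print(c["fx"],c["T"].round(2).tolist(),state()["eef_pos"])
E
```

```text
t: 2.35
eef_pos: [446.2, -383.3, 197.2]
tcp_rot: [-3.139, -0.002, 1.333]
ft_force: [0.4, -0.5, 0.6]
opening: 0.628
337.59854510611666 [[0.23, 0.93, 0.28, 365.77], [0.97, -0.23, -0.07, -365.29], [0.0, 0.29, -0.96, 353.4], [0.0, 0.0, 0.0, 1.0]] [ 446.70303165 -382.49668761  198.18338311]
```

View pics/w1.png

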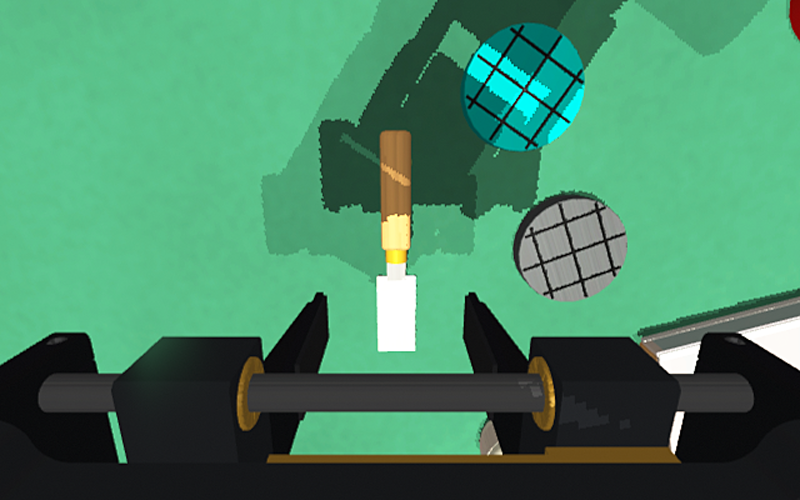

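The wrist view shows the scraper nearly parallel to the fingers: butt at (395,131), handle front at (396,248), blade tip at (396,351). The large lap's top is centred at about (575,249).

```bash
python3 - <<'E'
from h import *
c=dict(np.load("pics/w1.npz"))
for n,u,v,z in[("butt",395,131,24),("hf",396,248,24),("tip",396,351,2),("lapL",513,248,20),("lapR",628,245,20),("lapT",575,194,20),("lapB",573,301,20)]:print(n,pix(c,u/1.25,v/1.25,z))
E
```

```text
butt [ 371.3 -366.3   24. ]
hf [ 460.5 -387.    24. ]
tip [ 564.6 -412.1    2. ]
lapL [ 484.4 -293.6   20. ]
lapR [ 504.1 -201.2   20. ]
lapT [ 451.7 -238.7   20. ]
lapB [ 543.4 -251.    20. ]
```

```bash
python3 -m handwheel '[{"hand":0.05,"x":0.004,"y":-0.002,"z":-0.04,"spin":0},{"hand":0.05,"x":0.004,"y":-0.002,"z":-0.08,"spin":0},{"hand":0.05,"x":0.004,"y":-0.002,"z":-0.12,"spin":0},{"hand":0.05,"x":0.004,"y":-0.002,"z":-0.155,"spin":0},{"hand":0.05,"x":0.004,"y":-0.002,"z":-0.175,"spin":0},{"hand":0.05,"x":0.004,"y":-0.002,"z":-0.182,"spin":0},{"hand":0.05,"x":0.004,"y":-0.002,"z":-0.182,"spin":0},{"hand":0.0,"x":0.004,"y":-0.002,"z":-0.182,"spin":0},{"hand":0.0,"x":0.004,"y":-0.002,"z":-0.182,"spin":0},{"hand":0.0,"x":0.004,"y":-0.002,"z":-0.182,"spin":0},{"hand":0.0,"x":0.004,"y":-0.002,"z":-0.182,"spin":0},{"hand":0.0,"x":0.004,"y":-0.002,"z":-0.182,"spin":0},{"hand":0.0,"x":0.004,"y":-0.002,"z":-0.182,"spin":0}]'
```

```text
t: 3.48
eef_pos: [451.3, -384.9, 17.6]
tcp_rot: [3.141, 0.001, 1.335]
ft_force: [-0.8, 0.9, 6.5]
opening: 0.253
```

```bash
python3 -m handwheel '[{"hand":0.0,"x":0,"y":0,"z":0.02,"spin":0},{"hand":0.0,"x":0,"y":0,"z":0.05,"spin":0},{"hand":0.0,"x":0,"y":0.02,"z":0.06,"spin":0.4},{"hand":0.0,"x":0,"y":0.05,"z":0.06,"spin":1.2},{"hand":0.0,"x":-0.001,"y":0.085,"z":0.06,"spin":2},{"hand":0.0,"x":-0.002,"y":0.12,"z":0.06,"spin":2.8},{"hand":0.0,"x":-0.003,"y":0.155,"z":0.06,"spin":3.2},{"hand":0.0,"x":-0.003,"y":0.19,"z":0.06,"spin":3.26},{"hand":0.0,"x":-0.003,"y":0.225,"z":0.06,"spin":3.26},{"hand":0.0,"x":-0.003,"y":0.245,"z":0.05,"spin":3.26},{"hand":0.0,"x":-0.003,"y":0.255,"z":0.03,"spin":3.26},{"hand":0.0,"x":-0.003,"y":0.255,"z":0.015,"spin":3.26},{"hand":0.0,"x":-0.003,"y":0.255,"z":0.006,"spin":3.26},{"hand":0.0,"x":-0.003,"y":0.255,"z":0.003,"spin":3.26},{"hand":0.0,"x":-0.003,"y":0.255,"z":0.003,"spin":3.26},{"hand":0.0,"x":-0.003,"y":0.255,"z":0.003,"spin":3.26}]'
python3 - <<'E'
from h import *
c=snap("wrist","w2.png",scale=1.25);print(state()["eef_pos"],state()["ft_force"])
print([proj(c,p)*1.25 for p in((565,-123.4,4),(597.1,-121.7,8))])
E
```

```text
t: 4.82
eef_pos: [448.2, -130.2, 20.0]
tcp_rot: [3.141, 0.0, 1.619]
ft_force: [-0.4, 0.8, -1.7]
opening: 0.255
[ 448.2509024  -130.25359169   20.19292782] [ 0.02929248  0.23547959 -1.98282777]
[array([399.25, 518.5 ]), array([399.375, 571.   ])]
```

View pics/w2.png

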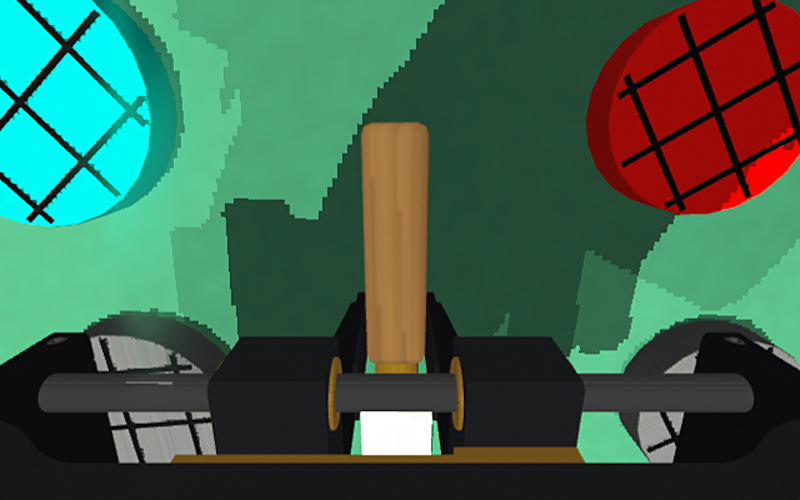

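The scraper is straight in the grip (handle centred at about u=395), and the red and turquoise decoys are clear of it.

```bash
python3 -m handwheel '[{"hand":0.0,"x":0.02,"y":0.001,"z":0,"spin":0},{"hand":0.0,"x":0.035,"y":0.002,"z":0,"spin":0},{"hand":0.0,"x":0.05,"y":0.003,"z":0,"spin":0},{"hand":0.0,"x":0.065,"y":0.0035,"z":0,"spin":0},{"hand":0.0,"x":0.077,"y":0.004,"z":0,"spin":0},{"hand":0.0,"x":0.077,"y":0.004,"z":0,"spin":0},{"hand":0.0,"x":0.077,"y":0.004,"z":0.006,"spin":0},{"hand":0.0,"x":0.077,"y":0.004,"z":0.012,"spin":0},{"hand":0.0,"x":0.077,"y":0.004,"z":0.018,"spin":0}]'
python3 - <<'E'
from h import *
s=state();print(s["ft_force"],s["moment"])
x0=37
for th in range(0,101,5):
    t=np.radians(th); E=np.array([217-223*np.cos(t)-23*np.sin(t), 31+223*np.sin(t)-23*np.cos(t)])
    d=min(43, 24/max(np.sin(t),.01)-2)
    print(th,"x",round(E[0]+d-x0),"y",round(.052*(E[0]+d-x0)),"z",round(E[1]-8+4),"d",round(d))
c=snap("scene","s2.png",crop=(120,120,420,320),scale=2.5)
E
```

```text
t: 5.62
eef_pos: [523.8, -125.7, 38.3]
tcp_rot: [-3.14, -0.001, 1.619]
ft_force: [-1.4, -0.4, -4.6]
opening: 0.25
[-1.3768653  -0.41781135 -4.63636868] [-0.07246111  0.50885685  0.00278785]
0 x 0 y 0 z 4 d 43
5 x -1 y 0 z 24 d 43
10 x -1 y 0 z 43 d 43
15 x 2 y 0 z 63 d 43
20 x 6 y 0 z 82 d 43
25 x 11 y 1 z 100 d 43
30 x 18 y 1 z 119 d 43
35 x 24 y 1 z 136 d 40
40 x 30 y 2 z 153 d 35
45 x 38 y 2 z 168 d 32
50 x 48 y 3 z 183 d 29
55 x 61 y 3 z 196 d 27
60 x 74 y 4 z 209 d 26
65 x 89 y 5 z 219 d 24
70 x 106 y 5 z 229 d 24
75 x 123 y 6 z 236 d 23
80 x 141 y 7 z 243 d 22
85 x 160 y 8 z 247 d 22
90 x 179 y 9 z 250 d 22
95 x 199 y 10 z 251 d 22
100 x 218 y 11 z 251 d 22
```

View pics/s2.png

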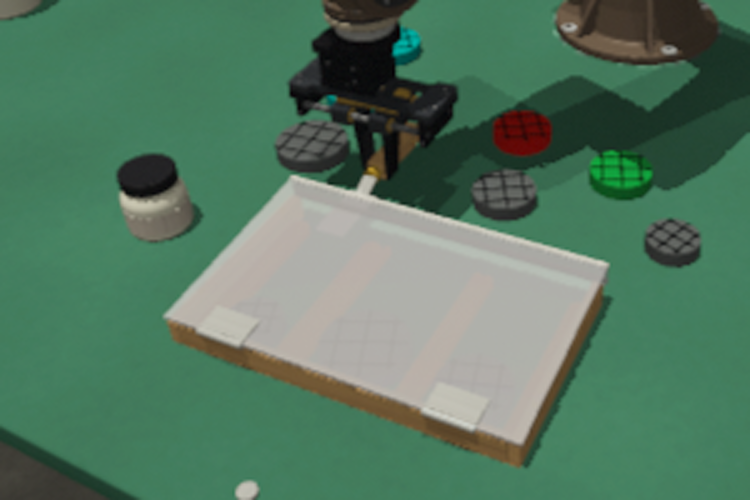

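The blade is under the lip at (365,190) and the cover has risen slightly. Next I follow the arc.

```bash
python3 -m handwheel '[{"hand":0.0,"x":-0.001,"y":0,"z":0.012,"spin":0},{"hand":0.0,"x":-0.001,"y":0,"z":0.025,"spin":0},{"hand":0.0,"x":0.002,"y":0,"z":0.045,"spin":0},{"hand":0.0,"x":0.006,"y":0,"z":0.064,"spin":0},{"hand":0.0,"x":0.011,"y":0.001,"z":0.082,"spin":0},{"hand":0.0,"x":0.018,"y":0.001,"z":0.101,"spin":0},{"hand":0.0,"x":0.024,"y":0.001,"z":0.118,"spin":0},{"hand":0.0,"x":0.03,"y":0.002,"z":0.135,"spin":0},{"hand":0.0,"x":0.038,"y":0.002,"z":0.150,"spin":0},{"hand":0.0,"x":0.048,"y":0.003,"z":0.165,"spin":0},{"hand":0.0,"x":0.061,"y":0.003,"z":0.178,"spin":0},{"hand":0.0,"x":0.074,"y":0.004,"z":0.191,"spin":0}]'
python3 - <<'E'
from h import *
s=state();print(s["ft_force"],s["moment"])
c=snap("scene","s3.png",crop=(120,40,440,300),scale=2)
E
```

```text
t: 6.67
eef_pos: [598.7, -121.5, 230.2]
tcp_rot: [-3.141, -0.0, 1.619]
ft_force: [1.0, -0.9, -6.3]
opening: 0.249
[ 1.01769011 -0.94176309 -6.33784902] [-0.05278422  0.12507706 -0.03202395]
```

View pics/s3.png

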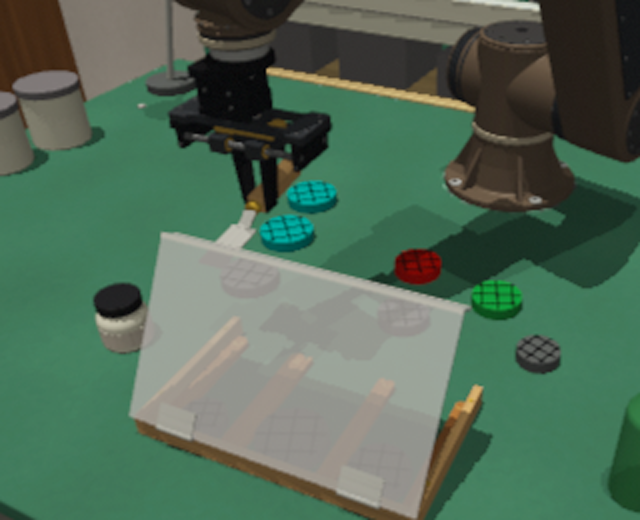

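```bash
python3 -m handwheel '[{"hand":0.0,"x":0.015,"y":0.001,"z":0.01,"spin":0},{"hand":0.0,"x":0.032,"y":0.002,"z":0.02,"spin":0},{"hand":0.0,"x":0.05,"y":0.003,"z":0.027,"spin":0},{"hand":0.0,"x":0.068,"y":0.004,"z":0.034,"spin":0},{"hand":0.0,"x":0.086,"y":0.005,"z":0.036,"spin":0},{"hand":0.0,"x":0.105,"y":0.006,"z":0.036,"spin":0},{"hand":0.0,"x":0.12,"y":0.006,"z":0.036,"spin":0},{"hand":0.0,"x":0.132,"y":0.007,"z":0.036,"spin":0},{"hand":0.0,"x":0.139,"y":0.007,"z":0.036,"spin":0},{"hand":0.0,"x":0.139,"y":0.007,"z":0.036,"spin":0}]'
python3 - <<'E'
from h import *
s=state();print(s["ft_force"],s["moment"])
c=snap("scene","s4.png",crop=(120,40,440,300),scale=2)
E
```

```text
t: 7.55
eef_pos: [738.3, -114.7, 264.4]
tcp_rot: [-3.142, -0.0, 1.62]
ft_force: [-0.2, 0.5, -2.0]
opening: 0.251
[-0.16705063  0.45597422 -1.99420655] [ 0.08681514 -0.01767722 -0.01307097]
```

View pics/s4.png

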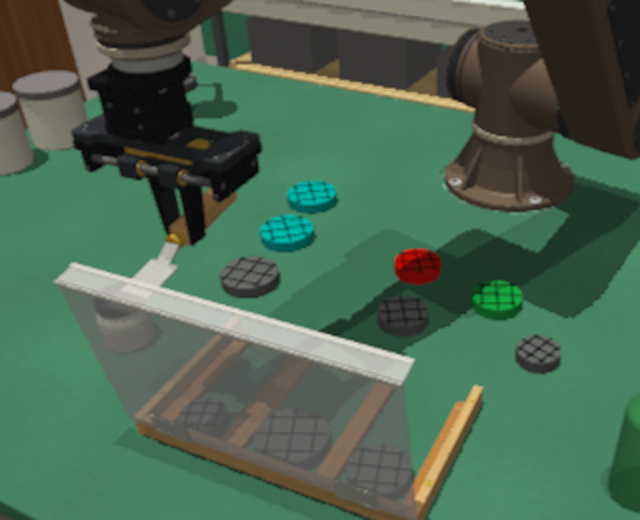

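The cover stands open at about 95–100°. I'll back the blade out and return the scraper to its original spot.

```bash
python3 -m handwheel '[{"hand":0.0,"x":-0.02,"y":-0.001,"z":-0.002,"spin":0},{"hand":0.0,"x":-0.055,"y":-0.003,"z":-0.01,"spin":0},{"hand":0.0,"x":-0.095,"y":-0.01,"z":-0.02,"spin":0},{"hand":0.0,"x":-0.125,"y":-0.03,"z":-0.035,"spin":0},{"hand":0.0,"x":-0.15,"y":-0.055,"z":-0.05,"spin":-0.4},{"hand":0.0,"x":-0.175,"y":-0.08,"z":-0.06,"spin":-1},{"hand":0.0,"x":-0.2,"y":-0.105,"z":-0.07,"spin":-1.8},{"hand":0.0,"x":-0.225,"y":-0.13,"z":-0.08,"spin":-2.6},{"hand":0.0,"x":-0.245,"y":-0.16,"z":-0.09,"spin":-3.2},{"hand":0.0,"x":-0.265,"y":-0.19,"z":-0.1,"spin":-3.26},{"hand":0.0,"x":-0.28,"y":-0.22,"z":-0.11,"spin":-3.26},{"hand":0.0,"x":-0.287,"y":-0.25,"z":-0.13,"spin":-3.26},{"hand":0.0,"x":-0.287,"y":-0.268,"z":-0.16,"spin":-3.26},{"hand":0.0,"x":-0.287,"y":-0.27,"z":-0.195,"spin":-3.26},{"hand":0.0,"x":-0.287,"y":-0.27,"z":-0.225,"spin":-3.26},{"hand":0.0,"x":-0.287,"y":-0.27,"z":-0.24,"spin":-3.26},{"hand":0.0,"x":-0.287,"y":-0.27,"z":-0.247,"spin":-3.26},{"hand":0.0,"x":-0.287,"y":-0.27,"z":-0.247,"spin":-3.26},{"hand":0.04,"x":-0.287,"y":-0.27,"z":-0.247,"spin":-3.26},{"hand":0.04,"x":-0.287,"y":-0.27,"z":-0.247,"spin":-3.26}]'
```

```text
t: 9.27
eef_pos: [451.1, -384.9, 18.8]
tcp_rot: [3.14, 0.001, 1.335]
ft_force: [-0.5, 0.1, -0.1]
opening: 0.338
```

```bash
python3 -m handwheel '[{"hand":0.06,"x":0,"y":0,"z":0.04,"spin":0},{"hand":0.06,"x":0,"y":0.0,"z":0.08,"spin":0},{"hand":0.095,"x":0.0,"y":0.02,"z":0.12,"spin":0.6},{"hand":0.095,"x":0.005,"y":0.05,"z":0.14,"spin":1.4},{"hand":0.095,"x":0.01,"y":0.085,"z":0.15,"spin":2.2},{"hand":0.095,"x":0.015,"y":0.12,"z":0.15,"spin":3},{"hand":0.095,"x":0.02,"y":0.155,"z":0.15,"spin":3.26},{"hand":0.095,"x":0.025,"y":0.19,"z":0.15,"spin":3.26},{"hand":0.095,"x":0.031,"y":0.225,"z":0.15,"spin":3.26},{"hand":0.095,"x":0.031,"y":0.26,"z":0.15,"spin":3.26},{"hand":0.095,"x":0.031,"y":0.295,"z":0.15,"spin":3.26},{"hand":0.095,"x":0.031,"y":0.33,"z":0.15,"spin":3.26},{"hand":0.095,"x":0.031,"y":0.365,"z":0.13,"spin":3.26},{"hand":0.095,"x":0.031,"y":0.398,"z":0.1,"spin":3.26},{"hand":0.095,"x":0.031,"y":0.398,"z":0.1,"spin":3.26}]'
python3 - <<'E'
from h import *
def lap(c,x0,y0,x1,y1):
    im=c["img"][y0:y1,x0:x1]; h=cv2.cvtColor(im,cv2.COLOR_RGB2HSV)
    m=((h[:,:,1]<70)).astype(np.uint8); m=cv2.morphologyEx(m,cv2.MORPH_CLOSE,np.ones((3,3)))
    n,l,s,ct=cv2.connectedComponentsWithStats(m); i=1+np.argmax(s[1:,4]); u,v=ct[i]+[x0,y0]
    return s[i].tolist(),pix(c,u,v,20)[:2]
c=dict(np.load("pics/top1.npz"))
print(lap(c,228,200,258,232),lap(c,290,195,323,232),lap(c,370,190,408,230))
c=snap("top","top2.png")
print(lap(c,228,200,258,232),lap(c,370,190,408,230))
b=cv2.resize(c["img"][:,:,::-1][95:270,225:455],None,fx=3.4,fy=3.4,interpolation=cv2.INTER_CUBIC)
cv2.imwrite("pics/topcrop2.png",b)
E
```

```text
t: 10.52
eef_pos: [480.1, 17.1, 115.6]
tcp_rot: [-3.139, -0.001, 1.623]
ft_force: [-0.2, -0.6, -0.5]
opening: 1.0
([4, 7, 20, 19, 302], array([476.4, 215.5])) ([4, 7, 25, 25, 471], array([481.6,  14.4])) ([4, 4, 30, 29, 679], array([ 498.8, -245.7]))
([4, 7, 20, 20, 302], array([476.3, 215.6])) ([4, 4, 30, 29, 679], array([ 498.9, -245.8]))
```

View pics/topcrop2.png

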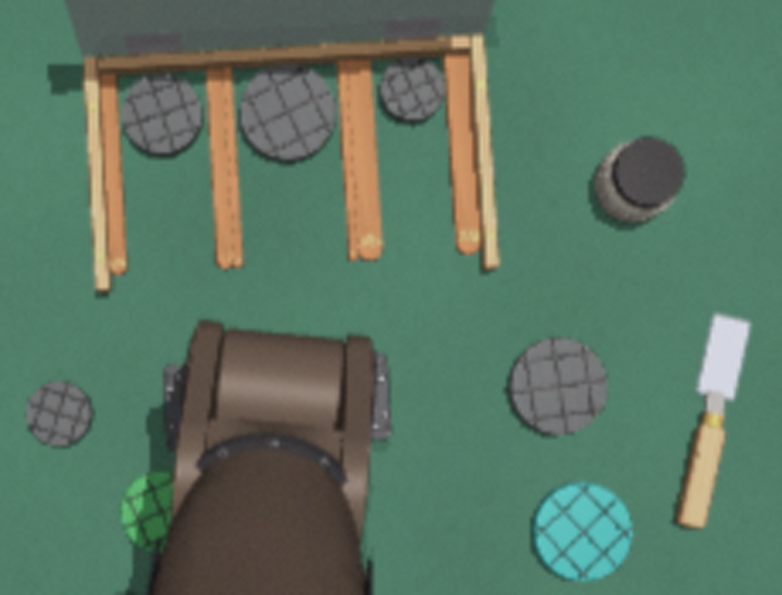

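The top view shows the cover tipped back, the scraper flat at its old spot, and the rails clearly. Wall fronts are at (103,290) and (492,268). Channel edges at their mouths are (126,265)–(217,263), (243,263)–(349,255) and (382,255)–(456,248).

```bash
python3 - <<'E'
from h import *
c=dict(np.load("pics/top2.npz"))
P=lambda x,y,z:pix(c,(x+.5)/3.4-.5+225,(y+.5)/3.4-.5+95,z)[:2]
print("walls",P(103,289,30),P(492,268,30))
for n,a,b,a2,b2,m in(("med",(126,250),(215,250),(119,80),(209,80),(163,115)),("large",(241,245),(350,245),(233,75),(342,75),(288,113)),("small",(382,235),(455,235),(373,65),(446,65),(412,90))):
    print(n,(P(*a,10)+P(*b,10))/2,P(*a,10)[1]-P(*b,10)[1],(P(*a2,10)+P(*b2,10))/2,"mate",P(*m,20))
o=np.array([599,-5.5]);Y=np.radians(3);ex=np.array([np.cos(Y),np.sin(Y)]);ey=np.array([-ex[1],ex[0]])
for n,X,y in(("med",62,116),("large",56,0),("small",62,-116)):print(n,"pred mouth",o+y*ey,"goal",o+y*ey+X*ex,"x=25",o+y*ey+25*ex)
E
```

```text
walls [589.8 173.4] [ 607.3 -184.7]
med [627.95 112.5 ] 83.0 [788.2 118.2] mate [753.  118.6]
large [632.05  -4.1 ] 101.8 [792.5    2.35] mate [754.4   2.3]
small [ 640.9 -119.1] 68.19999999999999 [ 801.55 -112.35] mate [ 775.6 -113.5]
med pred mouth [592.92902908 110.34102603] goal [654.84406023 113.58585532] x=25 [617.89476744 111.64942494]
large pred mouth [599.   -5.5] goal [654.92325395  -2.56918645] x=25 [623.96573837  -4.19160109]
small pred mouth [ 605.07097092 -121.34102603] goal [ 666.98600208 -118.09619674] x=25 [ 630.03670929 -120.03262713]
```

```bash
python3 -m handwheel '[{"hand":0.095,"x":0,"y":0.001,"z":-0.035,"spin":0},{"hand":0.095,"x":0,"y":0.001,"z":-0.07,"spin":0},{"hand":0.095,"x":0,"y":0.001,"z":-0.0885,"spin":0},{"hand":0.095,"x":0,"y":0.001,"z":-0.0905,"spin":0},{"hand":0.06,"x":0,"y":0.001,"z":-0.0905,"spin":0},{"hand":0.06,"x":0,"y":0.001,"z":-0.0905,"spin":0},{"hand":0.06,"x":0,"y":0.001,"z":-0.0905,"spin":0},{"hand":0.06,"x":0,"y":0.001,"z":-0.0905,"spin":0},{"hand":0.06,"x":0,"y":0.001,"z":-0.0905,"spin":0}]'
```

```text
t: 11.32
eef_pos: [482.7, 14.2, 28.7]
tcp_rot: [3.139, 0.0, 1.619]
ft_force: [-1.4, 0.5, 9.7]
opening: 0.776
```

```bash
python3 -m handwheel '[{"hand":0.06,"x":0.003,"y":0.005,"z":0,"spin":0},{"hand":0.06,"x":0.01,"y":0.018,"z":0,"spin":0},{"hand":0.06,"x":0.02,"y":0.035,"z":0,"spin":0},{"hand":0.06,"x":0.032,"y":0.055,"z":0,"spin":0},{"hand":0.06,"x":0.044,"y":0.074,"z":0,"spin":0},{"hand":0.06,"x":0.054,"y":0.088,"z":0,"spin":0},{"hand":0.06,"x":0.066,"y":0.0935,"z":0,"spin":0},{"hand":0.06,"x":0.08,"y":0.0945,"z":0,"spin":0},{"hand":0.06,"x":0.095,"y":0.0955,"z":0,"spin":0},{"hand":0.06,"x":0.115,"y":0.0965,"z":0,"spin":0},{"hand":0.06,"x":0.135,"y":0.0975,"z":0,"spin":0},{"hand":0.06,"x":0.155,"y":0.0985,"z":0,"spin":0},{"hand":0.06,"x":0.173,"y":0.0995,"z":0,"spin":0},{"hand":0.06,"x":0.173,"y":0.0995,"z":0,"spin":0}]'
python3 -c "
from h import *
snap('scene','s5.png',crop=(120,40,440,300),scale=2)"
```

```text
t: 12.48
eef_pos: [658.2, 113.8, 28.8]
tcp_rot: [3.137, -0.0, 1.619]
ft_force: [7.1, -0.2, 4.3]
opening: 0.78
```

View pics/s5.png

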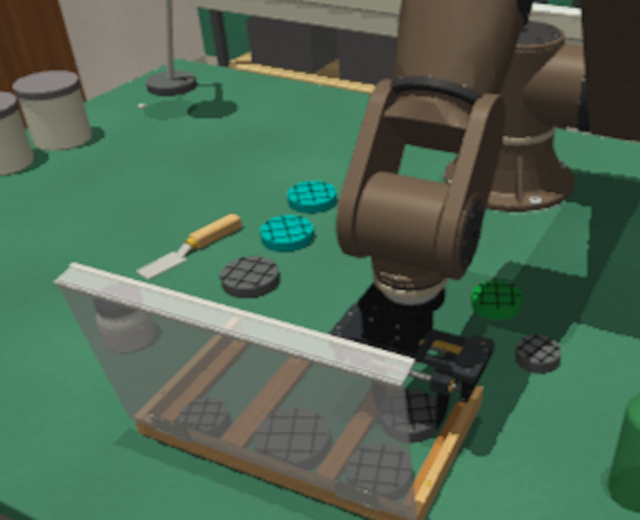

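The medium lap sits in the left row under the gripper, at about (405,410). Releasing it and going to the large one.

```bash
python3 -m handwheel '[{"hand":0.085,"x":0,"y":0,"z":0,"spin":0},{"hand":0.085,"x":0,"y":0,"z":0,"spin":0},{"hand":0.085,"x":0,"y":0,"z":0.02,"spin":0},{"hand":0.085,"x":0,"y":0,"z":0.06,"spin":0},{"hand":0.0951,"x":-0.01,"y":-0.01,"z":0.09,"spin":0},{"hand":0.0951,"x":-0.03,"y":-0.04,"z":0.1,"spin":0},{"hand":0.0951,"x":-0.045,"y":-0.075,"z":0.1,"spin":0},{"hand":0.0951,"x":-0.06,"y":-0.11,"z":0.1,"spin":0},{"hand":0.0951,"x":-0.075,"y":-0.145,"z":0.1,"spin":0},{"hand":0.0951,"x":-0.09,"y":-0.18,"z":0.1,"spin":0},{"hand":0.0951,"x":-0.105,"y":-0.215,"z":0.1,"spin":0},{"hand":0.0951,"x":-0.12,"y":-0.25,"z":0.1,"spin":0},{"hand":0.0951,"x":-0.135,"y":-0.285,"z":0.1,"spin":0},{"hand":0.0951,"x":-0.15,"y":-0.32,"z":0.09,"spin":0},{"hand":0.0951,"x":-0.157,"y":-0.35,"z":0.06,"spin":0},{"hand":0.0951,"x":-0.157,"y":-0.36,"z":0.035,"spin":0},{"hand":0.0951,"x":-0.157,"y":-0.36,"z":0.02,"spin":0},{"hand":0.0951,"x":-0.157,"y":-0.36,"z":0.02,"spin":0},{"hand":0.0951,"x":-0.157,"y":-0.36,"z":0.02,"spin":0}]'
python3 - <<'E'
from h import *
s=state();print(s["eef_pos"],s["ft_force"],s["opening"])
c=snap("scene","s6.png",crop=(200,130,300,210),scale=6)
snap("top","top3.png")
E
```

```text
t: 14.12
eef_pos: [497.3, -245.8, 47.0]
tcp_rot: [-3.14, -0.001, 1.619]
ft_force: [-0.3, -0.2, -0.4]
opening: 1.001
[ 497.28091868 -245.75106802   47.02775783] [-0.29713828 -0.16394357 -0.35625831] 1.0006929251738657
```

```bash
python3 -m handwheel '[{"hand":0.0951,"x":0.001,"y":0,"z":-0.008,"spin":0},{"hand":0.0951,"x":0.001,"y":0,"z":-0.013,"spin":0},{"hand":0.0951,"x":0.001,"y":0,"z":-0.0155,"spin":0},{"hand":0.0951,"x":0.001,"y":0,"z":-0.0155,"spin":0}]'
```

```text
t: 14.55
eef_pos: [498.9, -245.8, 31.2]
tcp_rot: [-3.141, -0.001, 1.62]
ft_force: [0.9, 0.6, -0.8]
opening: 0.997
```

```bash
python3 -m handwheel '[{"hand":0.0951,"x":0,"y":0,"z":-0.0045,"spin":0},{"hand":0.075,"x":0,"y":0,"z":-0.0045,"spin":0},{"hand":0.075,"x":0,"y":0,"z":-0.0045,"spin":0},{"hand":0.075,"x":0,"y":0,"z":-0.0045,"spin":0},{"hand":0.075,"x":0.002,"y":0.006,"z":-0.0045,"spin":0},{"hand":0.075,"x":0.005,"y":0.02,"z":-0.0045,"spin":0},{"hand":0.075,"x":0.008,"y":0.04,"z":-0.0045,"spin":0},{"hand":0.075,"x":0.011,"y":0.06,"z":-0.0045,"spin":0},{"hand":0.075,"x":0.014,"y":0.08,"z":-0.0045,"spin":0},{"hand":0.075,"x":0.017,"y":0.1,"z":-0.0045,"spin":0},{"hand":0.075,"x":0.02,"y":0.12,"z":-0.0045,"spin":0},{"hand":0.075,"x":0.022,"y":0.14,"z":-0.0045,"spin":0},{"hand":0.075,"x":0.024,"y":0.16,"z":-0.0045,"spin":0},{"hand":0.075,"x":0.026,"y":0.18,"z":-0.0045,"spin":0},{"hand":0.075,"x":0.028,"y":0.2,"z":-0.0045,"spin":0},{"hand":0.075,"x":0.03,"y":0.218,"z":-0.0045,"spin":0},{"hand":0.075,"x":0.031,"y":0.23,"z":-0.0045,"spin":0},{"hand":0.075,"x":0.031,"y":0.2365,"z":-0.0045,"spin":0},{"hand":0.075,"x":0.031,"y":0.2365,"z":-0.0045,"spin":0}]'
```

```text
t: 16.13
eef_pos: [529.7, -8.3, 27.0]
tcp_rot: [-3.141, -0.0, 1.621]
ft_force: [-0.5, -0.7, -9.7]
opening: 0.939
```

```bash
python3 -m handwheel '[{"hand":0.075,"x":0.008,"y":0.001,"z":0,"spin":0},{"hand":0.075,"x":0.022,"y":0.002,"z":0,"spin":0},{"hand":0.075,"x":0.04,"y":0.003,"z":0,"spin":0},{"hand":0.075,"x":0.058,"y":0.004,"z":0,"spin":0},{"hand":0.075,"x":0.076,"y":0.005,"z":0,"spin":0},{"hand":0.075,"x":0.094,"y":0.006,"z":0,"spin":0},{"hand":0.075,"x":0.11,"y":0.0065,"z":0,"spin":0},{"hand":0.075,"x":0.12,"y":0.007,"z":0,"spin":0},{"hand":0.075,"x":0.123,"y":0.007,"z":0,"spin":0},{"hand":0.075,"x":0.123,"y":0.007,"z":0,"spin":0}]'
```

```text
t: 16.97
eef_pos: [653.5, -3.6, 26.8]
tcp_rot: [3.142, -0.0, 1.618]
ft_force: [0.4, -0.3, -7.5]
opening: 0.939
```

```bash
python3 -m handwheel '[{"hand":0.0951,"x":0,"y":0,"z":0,"spin":0},{"hand":0.0951,"x":0,"y":0,"z":0,"spin":0},{"hand":0.0951,"x":0,"y":0,"z":0.02,"spin":0},{"hand":0.0951,"x":0,"y":0,"z":0.055,"spin":0},{"hand":0.0951,"x":-0.01,"y":0.01,"z":0.085,"spin":0},{"hand":0.09,"x":-0.035,"y":0.035,"z":0.095,"spin":0},{"hand":0.085,"x":-0.06,"y":0.065,"z":0.095,"spin":0},{"hand":0.085,"x":-0.085,"y":0.095,"z":0.095,"spin":0},{"hand":0.085,"x":-0.11,"y":0.125,"z":0.095,"spin":0},{"hand":0.085,"x":-0.135,"y":0.155,"z":0.095,"spin":0},{"hand":0.085,"x":-0.155,"y":0.185,"z":0.08,"spin":0},{"hand":0.085,"x":-0.17,"y":0.21,"z":0.055,"spin":0},{"hand":0.085,"x":-0.177,"y":0.218,"z":0.03,"spin":0},{"hand":0.085,"x":-0.177,"y":0.218,"z":0.01,"spin":0},{"hand":0.085,"x":-0.177,"y":0.218,"z":0,"spin":0},{"hand":0.045,"x":-0.177,"y":0.218,"z":0,"spin":0},{"hand":0.045,"x":-0.177,"y":0.218,"z":0,"spin":0},{"hand":0.045,"x":-0.177,"y":0.218,"z":0,"spin":0},{"hand":0.045,"x":-0.177,"y":0.218,"z":0,"spin":0},{"hand":0.045,"x":-0.177,"y":0.218,"z":0,"spin":0}]'
python3 - <<'E'
from h import *
snap("top","top4.png")
E
```

```text
t: 18.63
eef_pos: [476.8, 215.3, 28.3]
tcp_rot: [3.139, -0.001, 1.619]
ft_force: [0.2, -0.5, 5.7]
opening: 0.619
```

```bash
python3 - <<'E'
from h import *
c=dict(np.load("pics/top4.npz"))
h=cv2.cvtColor(c["img"],cv2.COLOR_RGB2HSV); m=((h[:,:,1]<70)&(h[:,:,2]<150)).astype(np.uint8)
n,l,s,ct=cv2.connectedComponentsWithStats(m)
for i in range(1,n):
    if 200<s[i,4]<900: print(s[i].tolist(),pix(c,*ct[i],20)[:2])
E
python3 -m handwheel '[{"hand":0.045,"x":0.004,"y":-0.006,"z":0,"spin":0},{"hand":0.045,"x":0.012,"y":-0.02,"z":0,"spin":0},{"hand":0.045,"x":0.02,"y":-0.04,"z":0,"spin":0},{"hand":0.045,"x":0.028,"y":-0.062,"z":0,"spin":0},{"hand":0.045,"x":0.035,"y":-0.085,"z":0,"spin":0},{"hand":0.045,"x":0.042,"y":-0.108,"z":0,"spin":0},{"hand":0.045,"x":0.048,"y":-0.131,"z":0,"spin":0},{"hand":0.045,"x":0.052,"y":-0.154,"z":0,"spin":0},{"hand":0.045,"x":0.054,"y":-0.177,"z":0,"spin":0},{"hand":0.045,"x":0.054,"y":-0.2,"z":0,"spin":0},{"hand":0.045,"x":0.054,"y":-0.223,"z":0,"spin":0},{"hand":0.045,"x":0.054,"y":-0.246,"z":0,"spin":0},{"hand":0.045,"x":0.054,"y":-0.269,"z":0,"spin":0},{"hand":0.045,"x":0.054,"y":-0.292,"z":0,"spin":0},{"hand":0.045,"x":0.054,"y":-0.312,"z":0,"spin":0},{"hand":0.045,"x":0.054,"y":-0.328,"z":0,"spin":0},{"hand":0.045,"x":0.054,"y":-0.337,"z":0,"spin":0},{"hand":0.045,"x":0.054,"y":-0.340,"z":0,"spin":0},{"hand":0.045,"x":0.054,"y":-0.340,"z":0,"spin":0}]'
```

```text
[531, 0, 70, 29, 516] [1140.  -817.5]
[397, 57, 243, 122, 485] [ 890.5 -817.2]
[0, 62, 360, 2, 376] [965.  413.1]
[335, 112, 21, 23, 330] [ 776.3 -111.6]
[294, 114, 31, 29, 701] [755.8   3.5]
[260, 116, 26, 25, 505] [754.9 120.2]
[399, 135, 27, 26, 523] [ 690.6 -323.6]
[298, 145, 29, 30, 672] [652.8  -5.4]
[262, 147, 26, 25, 482] [655.9 111.5]
[155, 200, 23, 35, 325] [487.2 457.2]
[0, 350, 30, 39, 616] [ -1.7 918.2]
[48, 350, 38, 32, 812] [ 21.1 747. ]
[587, 380, 43, 20, 654] [ -71.9 -914.6]
t: 20.27
eef_pos: [530.3, -125.7, 28.3]
tcp_rot: [3.14, 0.0, 1.618]
ft_force: [-2.1, -4.0, 8.3]
opening: 0.623
```

```bash
python3 -m handwheel '[{"hand":0.045,"x":0.008,"y":0,"z":0,"spin":0},{"hand":0.045,"x":0.022,"y":0.001,"z":0,"spin":0},{"hand":0.045,"x":0.04,"y":0.002,"z":0,"spin":0},{"hand":0.045,"x":0.058,"y":0.0025,"z":0,"spin":0},{"hand":0.045,"x":0.076,"y":0.0035,"z":0,"spin":0},{"hand":0.045,"x":0.094,"y":0.0045,"z":0,"spin":0},{"hand":0.045,"x":0.112,"y":0.0055,"z":0,"spin":0},{"hand":0.045,"x":0.128,"y":0.006,"z":0,"spin":0},{"hand":0.045,"x":0.137,"y":0.0065,"z":0,"spin":0},{"hand":0.045,"x":0.137,"y":0.0065,"z":0,"spin":0},{"hand":0.075,"x":0.137,"y":0.0065,"z":0,"spin":0},{"hand":0.075,"x":0.137,"y":0.0065,"z":0,"spin":0},{"hand":0.075,"x":0.137,"y":0.0065,"z":0.02,"spin":0},{"hand":0.075,"x":0.137,"y":0.0065,"z":0.055,"spin":0},{"hand":0.075,"x":0.12,"y":0.006,"z":0.09,"spin":0},{"hand":0.075,"x":0.085,"y":0.006,"z":0.11,"spin":0},{"hand":0.075,"x":0.05,"y":0.006,"z":0.13,"spin":0},{"hand":0.075,"x":0.01,"y":0.006,"z":0.15,"spin":0},{"hand":0.075,"x":-0.03,"y":0.006,"z":0.15,"spin":0},{"hand":0.075,"x":-0.05,"y":0.006,"z":0.15,"spin":0}]'
python3 - <<'E'
from h import *
c=snap("top","top5.png")
b=cv2.resize(c["img"][:,:,::-1][85:270,150:455],None,fx=2.6,fy=2.6,interpolation=cv2.INTER_CUBIC)
cv2.imwrite("pics/topcrop5.png",b)
snap("scene","s7.png",crop=(60,40,540,320),scale=1.6)
h=cv2.cvtColor(c["img"],cv2.COLOR_RGB2HSV); m=((h[:,:,1]<70)&(h[:,:,2]<150)).astype(np.uint8)
n,l,s,ct=cv2.connectedComponentsWithStats(m)
for i in range(1,n):
    if 200<s[i,4]<900 and 90<s[i,1]<210: print(s[i].tolist(),pix(c,*ct[i],20)[:2])
E
```

```text
t: 21.93
eef_pos: [476.1, -118.3, 178.3]
tcp_rot: [-3.142, 0.0, 1.619]
ft_force: [1.2, -1.5, -0.7]
opening: 0.787
[335, 112, 21, 23, 329] [ 776.3 -111.7]
[294, 114, 31, 29, 703] [755.4   3.3]
[260, 116, 26, 25, 506] [754.9 120.2]
[400, 135, 26, 26, 521] [ 690.5 -323.7]
[261, 147, 27, 29, 495] [655.  112.3]
[298, 146, 29, 29, 669] [652.7  -5.3]
[339, 146, 20, 21, 313] [ 666.7 -120.4]
[155, 200, 23, 35, 318] [487.2 457. ]
```

View pics/topcrop5.png

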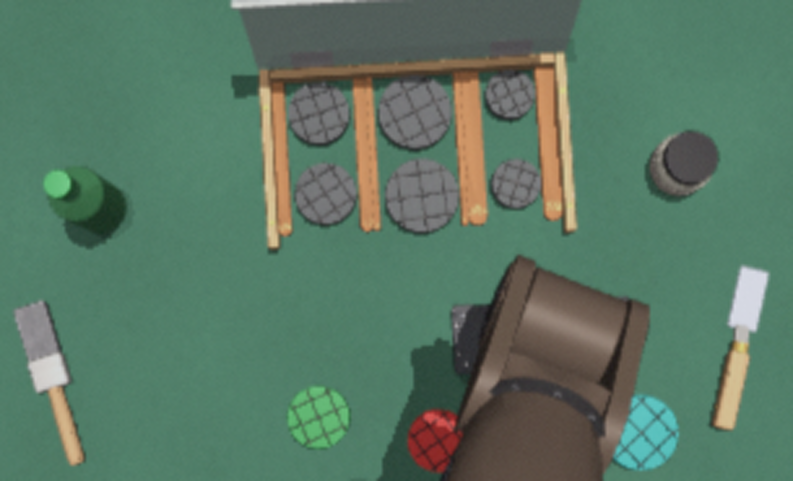

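View pics/s7.png

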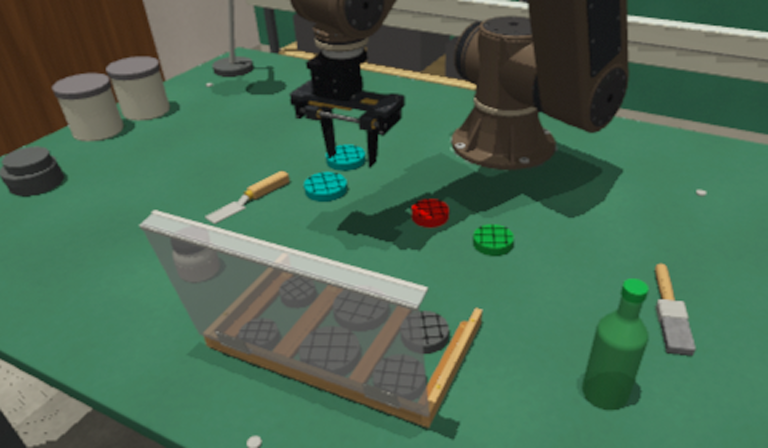

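```bash
python3 -c "
from h import *
print(job_done())"
```

```text
the job is handed in; nothing more can be done
None
```

I put all three laps away and handed the job in at about 22 s of the 72 s allowed; the hand-in itself reports no verdict.

**What I did:** I lifted the cover with the scraper blade under the front lip and pushed it back until it stood open. I then laid the scraper back flat where it had been. I gripped each lap low and slid it along the bench into its row: medium on the left, large in the middle, small on the right.

**Last checks, from the final top and scene pictures:**
- **Laps:** each is inside its row, in front of its twin. The large one is the tightest, with its front rim about 9 mm behind the mouth line; the medium and small ones have over 20 mm.
- **Cover:** it stays open, by eye at about 95–100°; I did not measure the angle.
- **Scraper:** it lies flat outside the case, to the right.
- **Bystanders:** the bottle, jar, brush and coloured look-alikes appear where they started. I only compared them by eye, not by measured position. In the final top view the arm covered part of the red and turquoise ones, but the scene view shows both.
- **Forces:** wrist readings at the ends of the moves stayed around 10 N or less.

No check failed. The image position of the large lap was about 2 mm to one side of where the gripper released it, within the roughly 2 mm calibration error and the 5 mm row clearance.

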